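# Unsnap the control unit's cover

### The arm

A 7-joint arm with a two-finger parallel gripper is mounted at the origin on the work surface. World frame = base frame: x ahead of the robot, y to its left, z up, the work surface at z = 0. Lengths are in m, angles in rad, forces in N, time in s.
With the tool pointing down it reaches from about 0.425 to 0.875 m from the base axis. Payload 4.7 kg.
Tool frame: the origin (TCP) lies midway between the tips of the shut fingers; the grasp point (between the pads) lies 19 mm behind it; x points along the fingers, z is the direction in which the jaws open and shut, and the axes are right-handed (so a half turn about x gives the same grasp; the last joint's range is limited). The gripper opens to 87 mm and grips with 3 to 60 N. Pads are 19 mm wide; open, the fingers measure 117 mm over their backs; the gripper's body (75 mm by 190 mm) begins 51 mm behind the grasp point.
Start: joints at [1.229, 0.321, -0.07, 1.45, 0.023, 1.371, -0.057], TCP at [0.226, -0.609, 0.223] pointing down, gripper open.
Joint ranges: [-2.86, 2.86], [-0.3, 2.09], [-1.38, 1.24], [0.06, 2.45], [-1.56, 4.7], [0.09, 2.05], [-2.69, 2.69]. Speed limits (rad/s): [2.57, 2.57, 3.14, 3.14, 3.14, 3.14, 3.14].

### API

Orientations are given as a rotation vector (axis times angle).
In Python, from bench import ctrl, vision, close_job gives the robot as it stands. The module is installed in compiled form; this text tells all that it offers.
- The arm moves only by the tool servo_tool, never from a script. Its argument "commands" is a list that holds one entry, the list of rows, each a list of 7 numbers: the turn, a rotation vector about the tool's x, y, z in degrees, then the shift along the tool's x, y, z in mm, then the finger opening in mm, from 0 to 87. In form: [[[wx, wy, wz, x, y, z, grip], ...]]. A call has 1 to 5 rows; each row is the pose to reach, as a shift and turn from the pose commanded when the call began, along the tool's axes at that moment; what a row does not reach only later rows make up. A row lasts 1/8 s, in which the tool goes at most 62.5 mm and 10.7 degrees, less where a joint would pass 70% of its speed; a pose out of reach is approached as far as the arm can. A call with a gripper value outside its range is refused whole. The fingers move at their own pace and stop on an object; "newtons" is the grip in N (left out, the last holds). Time passes only in rows, so rows that repeat a pose let the fingers close. It gives the time, the measured TCP pose, the force and the opening at its end, in the units of the state.
- ctrl.get_state(): the state, without advancing time (a new reading comes with each control period).
- vision.get_image(name): name is "scene" or "top" or "wrist"; returns the picture (480x640x3 uint8, red, green, blue); there is no depth.
- vision.camera_info(name): a dict with "fov_y" (degrees; the focal length in pixels is half the picture's height over the tangent of half this angle, whatever the lens; pixels are square), "cx", "cy" (the principal point, pixels), "dist" ([k1, k2, p1, p2, k3] as OpenCV has them; the pictures are not rectified), "pose" (4x4, takes a point from camera to world coordinates). Camera axes: x right, y down, z forward; pixel columns grow to the right and rows downward; lengths in m; the calibration is good to about 2 mm. A picture is of the moment at which its call begins: read the wrist's pose just before it. camera_info takes no time and is no camera call; for the wrist camera it gives the pose at the moment of the call.
- close_job(): hands the job in, once; it reports no verdict.
The state is a dict: "time": time; "joint_positions": joint angles; "qd": joint speeds; "joint_torque": joint torques, N m; "position": TCP position; "tool_rot": TCP orientation; "ft_force": force on the tool from outside, world axes, zero at the start; "torque": the same for the moment, N m; "grip_width": opening from 0.0 (shut) to 1.0 (fully open).
Only numpy, scipy, OpenCV 4.12 (cv2) and the standard library are available. Lean on these libraries where they do the work, as an engineer would, in place of code of your own. Each camera call takes 0.05 s, during which the arm holds its last target. There are 200 camera calls.

### The job

Open the hardness tester's control unit: squeeze the snap tab of its white cover in towards the finger rib, keep it squeezed while you draw the cover towards the tab's side until it meets the stop (its hidden lip is then free), and lift it off. Lay the cover gently, right side up and flat, inside the shallow metal tray and let go of it; do not force the cover at any time, and leave the other things on the bench where they stand.

Things in the scene. Friction and masses are not known exactly. Their poses are not given: they have to be found in the camera images.
- housing: Grey fixed box 160 (x) x 130 (y) x 64 mm high; origin at the centre of its underside, z up, turned by up to 0.5 rad. The cover lies on a deck 60 mm up, inside a raised rim whose top (64 mm) is level with the cover plate's top. A steel keeper inside, hidden under the cover, holds the cover's lip; its setting differs from unit to unit. Rim play along x: 1.5 mm each way.
- cover: Loose white plastic plate 144 (x) x 98 (y: -52 to +46) x 4 mm, 0.13 to 0.25 kg, with a finger rib and a snap tab standing on top. Origin on the plate's underside, axes as the housing's; closed, it starts within 1.5 mm of centred on the housing. More than 25 N between cover and housing, in any direction, breaks it. On a flat surface it rests level, origin 9 mm up.
- lip (a point): Middle of the tip (y = -48 mm) of the cover's fixed lip: 80 mm long (x), 9 mm deep under the origin, hooked under the keeper. To free it the cover must slide 2.5 to 11.5 mm towards its +y from centred (unknown); a firm stop comes 1.5 mm after it is free, at 4 to 13 mm: feel for it, a push of 5 N is enough. Lifted too early it jams. Axes as the cover's.
- tab (a joint): How far the snap tab is pressed in (m): 0 at rest, 0.018 fully in, against its own stop on the cover. It moves parallel to itself along the cover's -y, towards the rib, on a spring: 1.5 N to start, 6 N fully in.
- tab_face (a point): Centre of the snap tab's outer (+y) face, at y = +38 mm (at rest), z = 15 mm of the cover. Tab: 28 mm long (x), 4 mm thick, top at z = 26 mm (22 above the plate), in a slot. Its barb, 9 mm under the cover's origin, hooks 3 mm under the deck at +y, more as the cover slides to +y: keep the tab fully in to clear it. Axes as the cover's.
- rib_face (a point): Centre of the finger rib's outer (-y) face, at y = -12 mm, z = 15 mm of the cover. Rib: 50 mm long (x), y = -12 to -6 mm, top at z = 26 mm like the tab's. Rib and tab can be gripped together from above: 50 mm over their outer faces at rest, 32 mm with the tab fully in. Axes as the cover's.
- tray: Fixed shallow aluminium tray, 200 (x) x 150 (y) x 18 mm high outside, walls and floor 4 mm thick; origin at the centre of its underside, z up, long side along its x. May be turned by up to 0.4 rad. The cover fits inside with its long side along the tray's.
- holder: Bystander: grey indenter holder standing upright, 42 mm across, 72 mm high. Origin at its underside.
- block: Bystander: round steel hardness reference block, 64 mm across, 14 mm high. Origin at its underside.
- mount: Bystander: small black round specimen mount, 32 mm across, 20 mm high. Origin at its underside.
Things that resemble listed ones, but are neither listed nor needed, are in the scene too. There is more than one size of the cover; the job needs the largest. Of the things shaped like the tray, the aluminium one is meant.

How it is judged:
On the way, in this order (a step that is already met when the one before it is completed fails the run):
1. the snap tab is pressed in at least 10 mm while the cover is still on the housing (value of joint tab above 0.01 m and z of cover in the frame of housing below 0.066 m), for 0.1 s.
2. the cover is lifted clear of the housing (30 mm or more), with the tab pressed (value of joint tab above 0.01 m and z of cover in the frame of housing above 0.09 m), for 0.1 s.
At the end, for the whole second after the job is handed in: The cover lies inside the tray, its origin within 50 mm of the tray's centre along both its sides and 9 to 18 mm above the tray's underside, right side up and level within 0.08 rad, at rest, the tab sprung back to within 3 mm (x of cover in the frame of tray between -0.05 and 0.05 m and y of cover in the frame of tray between -0.05 and 0.05 m and z of cover in the frame of tray between 0.009 and 0.018 m and angle between cover's own z axis and vertical below 0.08 rad and linear speed of cover below 0.02 m/s and value of joint tab below 0.003 m); the robot touches nothing.
It fails at once if more than 25 N between cover and housing (forced) (contact force between cover and housing above 25 N).
It fails at once if the cover lands in the tray with more than 40 N (dropped or slammed) (contact force between cover and tray above 40 N).
It fails at once if the holder is moved more than 15 mm (distance of holder from where it was at the start of the episode above 0.015 m).
It fails at once if the block is moved more than 15 mm (distance of block from where it was at the start of the episode above 0.015 m).
It fails at once if the mount is moved more than 15 mm (distance of mount from where it was at the start of the episode above 0.015 m).
It also fails if it takes over 72 s, if anything falls off the work surface, if the arm or the gripper's body presses on something with over 40 N, if the wrist force passes 120 N, or if a joint passes its speed limit or range.

## Working session

There is one attempt and no reset: what is moved stays moved. The work goes in short steps, Python scripts to look and compute and a tool call to move; the robot and the scene stay as the last step left them, time stands still between calls to the robot, and variables do not carry over. Pictures are saved under pics/ and viewed, about 8 in all and at most 12, crops included, and the job is handed in when it is done.

Besides the shell and the picture viewer there is one more tool, called as name(argument=value, ...), one argument or row to a line, values as JSON. servo_tool: Moves the arm, as the interface text tells. Its arguments: {"type":"object","properties":{"commands":{"type":"array"},"newtons":{"type":"number"}},"required":["commands"]}

```bash
mkdir -p pics; cat > h.py <<'E'
import numpy as np, cv2
from scipy.spatial.transform import Rotation as R
from bench import ctrl, vision, close_job
def cam(n):
    i=vision.camera_info(n); f=240/np.tan(np.radians(i["fov_y"])/2)
    K=np.array([[f,0,i["cx"]],[0,f,i["cy"]],[0,0,1.]])
    return K,np.array(i["dist"],float),np.array(i["pose"])
def ray(c,p):
    K,d,T=c
    u=cv2.undistortPoints(np.array(p,float).reshape(-1,1,2),K,d).reshape(-1,2)
    v=np.c_[u,np.ones(len(u))]@T[:3,:3].T
    return T[:3,3],v
def atz(c,p,z):
    o,v=ray(c,p); return o+v*((z-o[2])/v[:,2])[:,None]
def proj(c,P):
    K,d,T=c; Ti=np.linalg.inv(T)
    return cv2.projectPoints(np.array(P,float).reshape(-1,1,3),cv2.Rodrigues(Ti[:3,:3])[0],Ti[:3,3],K,d)[0].reshape(-1,2)
def tri(c1,p1,c2,p2):
    o1,v1=ray(c1,p1);o2,v2=ray(c2,p2);out=[]
    for a,b in zip(v1,v2):
        s,*_=np.linalg.lstsq(np.c_[a,-b],o2-o1,rcond=None)
        q1=o1+s[0]*a;q2=o2+s[1]*b; out.append([*((q1+q2)/2),np.linalg.norm(q1-q2)])
    return np.array(out)
def save(n,im): cv2.imwrite("pics/"+n,cv2.cvtColor(im,cv2.COLOR_RGB2BGR))
E
python3 - <<'E'
from h import *
s=ctrl.get_state(); print(s)
for n in("top","scene","wrist"):
    c=cam(n); print(n,c[0][0,0],c[1],c[2].round(4).tolist())
    im=vision.get_image(n); save(n+"0.png",im); np.save(n+"0.npy",im)
E
```

```text
{'time': 0.0, 'joint_positions': array([ 1.22909683,  0.32177871, -0.07009533,  1.45166406,  0.02260565,
        1.37080289, -0.05689387]), 'qd': array([ 4.80703531e-04,  8.29021414e-04,  1.37396019e-03, -1.26433332e-03,
       -1.56021422e-04,  3.42059417e-05,  7.79865077e-04]), 'joint_torque': array([-4.85949731e-04, -4.91293502e+01, -4.04026229e-01, -3.12523592e+01,
       -6.37664529e-02,  4.39361797e-02,  1.47004666e-04]), 'position': array([ 0.22618641, -0.60878908,  0.22149585]), 'tool_rot': array([ 0.94422619,  1.35841987, -0.94260565]), 'ft_force': array([ 0.17830295,  0.84404747, -0.07138521]), 'torque': array([-0.01154637,  0.01157658,  0.00154698]), 'grip_width': 1.0004823655701496}
top 617.7528566273187 [0.01882161 0.         0.         0.         0.        ] [[0.0929, -0.9752, 0.2009, 0.2905], [-0.9957, -0.0907, 0.0199, 0.0621], [-0.0012, -0.2019, -0.9794, 1.4237], [0.0, 0.0, 0.0, 1.0]]
scene 537.1207077604557 [-0.075067  0.        0.        0.        0.      ] [[0.163, 0.6054, -0.779, 1.5183], [0.9864, -0.1177, 0.115, -0.0513], [-0.022, -0.7872, -0.6163, 0.7905], [0.0, 0.0, 0.0, 1.0]]
wrist 359.18595705370507 [-0.06444858  0.          0.          0.          0.        ] [[0.348, -0.9075, -0.2352, 0.291], [-0.9375, -0.3374, -0.0852, -0.5859], [-0.002, 0.2501, -0.9682, 0.3836], [0.0, 0.0, 0.0, 1.0]]
```

View pics/top0.png

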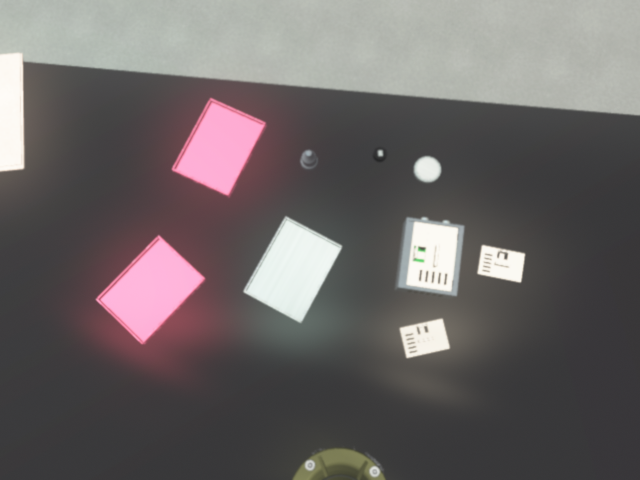

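View pics/scene0.png

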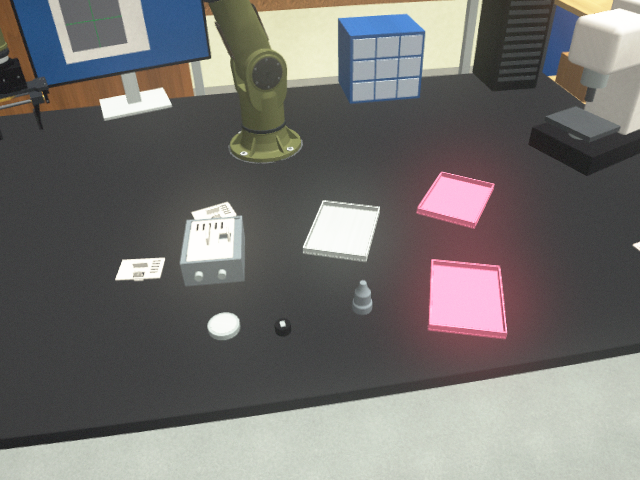

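The top view shows the housing at (431,257) with the large cover, the aluminium tray at (293,270), the holder at (309,158), the mount at (380,154) and the block at (427,169). The pink trays and the loose small covers are decoys. Next I'll zoom in on the cover.

```bash
python3 - <<'E'
from h import *
t=np.load("top0.npy")[205:305,385:475]; s=np.load("scene0.npy")[205:295,170:255]
a=cv2.resize(t,(400,444),interpolation=cv2.INTER_CUBIC);b=cv2.resize(s,(400,424),interpolation=cv2.INTER_CUBIC)
im=np.zeros((444,800,3),np.uint8);im[:,:400]=a;im[:424,400:]=b;save("crop1.png",im)
c=cam("top")
print("housing corners", atz(c,[[406,219],[464,225],[457,296],[397,290]],.064).round(3).tolist())
print("tray corners", atz(c,[[287,217],[342,246],[301,322],[244,291]],.018).round(3).tolist())
print("hold,mount,block",atz(c,[[309,160],[380,154],[427,170]],.01).round(3).tolist())
s=ctrl.get_state();print(R.from_rotvec(s["tool_rot"]).as_matrix().round(3))
E
```

```text
housing corners [[0.619, -0.094, 0.064], [0.618, -0.224, 0.064], [0.456, -0.217, 0.064], [0.457, -0.084, 0.064]]
tray corners [[0.609, 0.178, 0.018], [0.553, 0.044, 0.018], [0.371, 0.121, 0.018], [0.428, 0.258, 0.018]]
hold,mount,block [[0.756, 0.141, 0.01], [0.786, -0.027, 0.01], [0.757, -0.142, 0.01]]
[[-0.001  0.937  0.348]
 [ 0.001  0.348 -0.937]
 [-1.    -0.    -0.001]]
```

View pics/crop1.png

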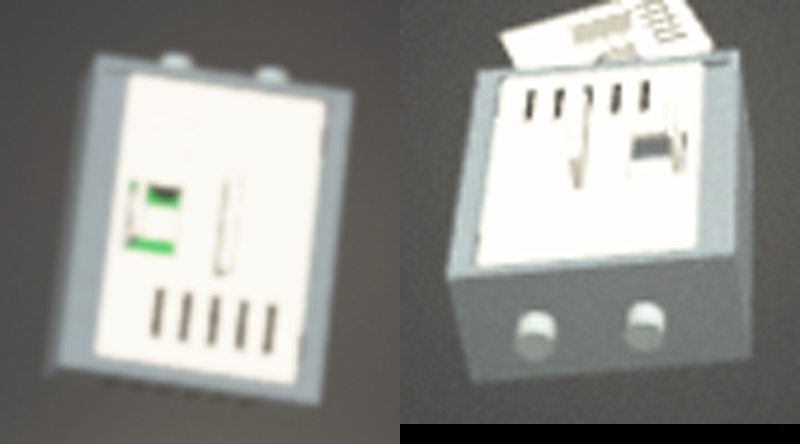

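The tab is on the world +y side (left in the top view, right in the scene view), so the cover's axes nearly match the world's, with a yaw of about -0.04. I'll move the wrist camera over the housing.

servo_tool(
  commands=[
    [[0,0,0,0,45,-32,87],[0,0,0,0,90,-63,87],[0,0,0,0,136,-95,87],[0,0,0,0,181,-126,87],[0,0,0,0,226,-158,87]],
  ],
)

```text
time: 0.78
position: [0.3839, -0.3808, 0.2224]
tool_rot: [0.943, 1.357, -0.943]
ft_force: [-0.1, -0.5, -0.2]
grip_width: 1.0
```

servo_tool(
  commands=[
    [[5,0,0,0,45,-32,87],[10,0,0,0,90,-63,87],[15,0,0,0,136,-95,87],[20,0,0,0,181,-126,87],[22.7,0,0,0,226,-158,87]],
  ],
)

```text
time: 1.4
position: [0.5406, -0.1543, 0.2224]
tool_rot: [1.24, 1.188, -1.241]
ft_force: [0.8, -0.1, 0.1]
grip_width: 1.0
```

servo_tool(
  commands=[
    [[0,0,0,0,0,0,87],[0,0,0,0,0,0,87],[0,0,0,0,0,0,87],[0,0,0,0,0,0,87]],
  ],
)

```text
time: 1.9
position: [0.5394, -0.1571, 0.2225]
tool_rot: [1.24, 1.188, -1.241]
ft_force: [0.5, -0.3, 0.5]
grip_width: 0.997
```

```bash
python3 - <<'E'
from h import *
s=ctrl.get_state(); print(s["time"],s["position"],s["ft_force"],R.from_rotvec(s["tool_rot"]).as_matrix().round(4))
c=cam("wrist");im=vision.get_image("wrist");np.savez("w1.npz",im=im,K=c[0],d=c[1],T=c[2]);save("w1.png",im)
print(c[2].round(4))
E
```

```text
1.9 [ 0.53942308 -0.15713181  0.22254165] [ 0.54658042 -0.27846338  0.47894729] [[-2.000e-04  9.991e-01 -4.290e-02]
 [-5.000e-04 -4.290e-02 -9.991e-01]
 [-1.000e+00 -2.000e-04  5.000e-04]]
[[-4.320e-02 -9.672e-01 -2.501e-01  6.083e-01]
 [-9.991e-01  4.190e-02  1.070e-02 -1.605e-01]
 [ 1.000e-04  2.504e-01 -9.682e-01  3.845e-01]
 [ 0.000e+00  0.000e+00  0.000e+00  1.000e+00]]
```

View pics/w1.png

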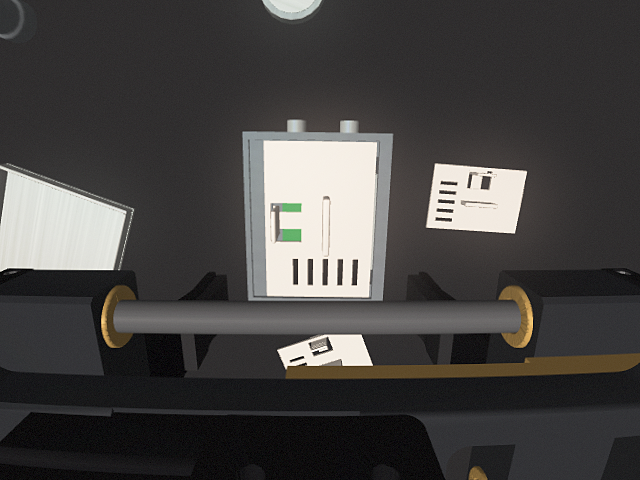

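View 1 shows the rim corners at about (244,133), (393,133), (382,300) and (248,300), the rib at (326,225) and the tab at (275,222). I'll take a second view 80 mm to the side to measure heights.

servo_tool(
  commands=[
    [[0,0,0,0,-8,-40,87],[0,0,0,0,-15,-80,87],[0,0,0,0,-15,-80,87],[0,0,0,0,-15,-80,87],[0,0,0,0,-15,-80,87]],
  ],
)

```text
time: 2.58
position: [0.5282, -0.0768, 0.2225]
tool_rot: [1.24, 1.188, -1.241]
ft_force: [0.5, 0.0, -0.3]
grip_width: 1.0
```

```bash
python3 - <<'E'
from h import *
s=ctrl.get_state(); print(s["time"],s["position"],s["ft_force"])
c=cam("wrist");im=vision.get_image("wrist");np.savez("w2.npz",im=im,K=c[0],d=c[1],T=c[2])
a=np.load("w1.npz")["im"][125:305,235:405]
P=proj(c,[[.5385,-.155,.064]])[0];print(P); x0=int(P[0])-95
print(x0)
b=im[125:305,x0:x0+170]
z=np.hstack([cv2.resize(a,None,fx=2.35,fy=3,interpolation=cv2.INTER_CUBIC),cv2.resize(b,None,fx=2.35,fy=3,interpolation=cv2.INTER_CUBIC)])
print(z.shape);save("crop2.png",z)
E
```

```text
2.575 [ 0.52822074 -0.07677203  0.22245695] [ 0.45941925  0.04402778 -0.31350841]
[402.03372739 211.72298285]
307
(540, 800, 3)
```

View pics/crop2.png

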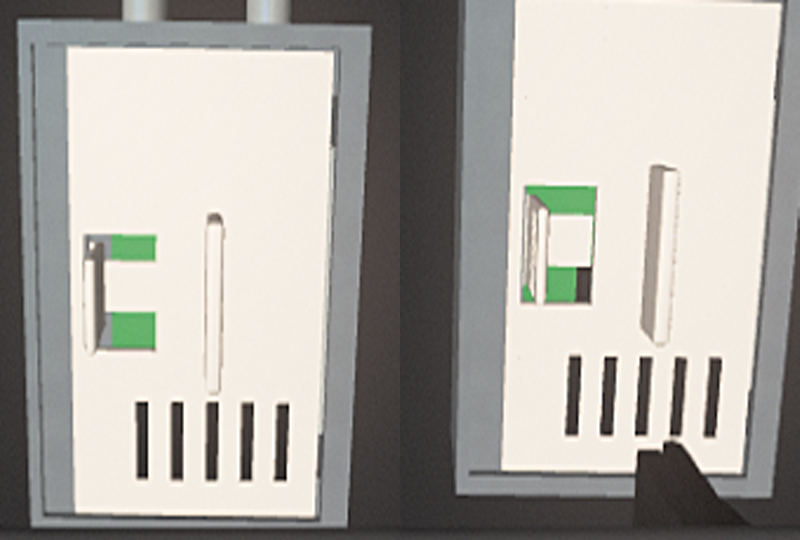

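```bash
python3 - <<'E'
from h import *
def ld(n): a=np.load(n);return a["K"],a["d"],a["T"]
c1,c2=ld("w1.npz"),ld("w2.npz")
f1=lambda p:[[235+(x+.5)/2.35-.5,125+(y+.5)/3-.5] for x,y in p]
f2=lambda p:[[307+(x-400+.5)/2.35-.5,125+(y+.5)/3-.5] for x,y in p]
np.set_printoptions(precision=4,suppress=True)
a=[[68,46],[333,50],[318,518],[76,513],[214,215],[214,393]]
b=[[514,-1],[782,3],[744,474],[503,471],[672,168],[661,344]]
print(tri(c1,f1(a),c2,f2(b)))
P=atz(c1,f1(a[:4]),.064);Q=atz(c2,f2(b[:4]),.064);print(P,Q)
for A in(P,Q):
  print("yaw",[np.arctan2(*(A[i]-A[j])[[1,0]]) for i,j in((0,3),(1,2))],"y-side",[np.arctan2(*(A[i]-A[j])[[1,0]])-np.pi/2 for i,j in((0,1),(3,2))],np.linalg.norm(A[0]-A[3]),np.linalg.norm(A[0]-A[1]),A.mean(0))
print("rib",atz(c1,f1(a[4:]),.086),atz(c2,f2(b[4:]),.086))
rim1=[[20,20],[371,27],[346,527],[32,527]]; A=atz(c1,f1(rim1),.064);print("rim",A,A.mean(0))
tab1=[[97,241],[91,352]];print("tab v1",atz(c1,f1(tab1),.086)); print("tab v2",atz(c2,f2([[530,196],[541,303]]),.086))
E
```

```text
[[ 0.6171 -0.1144  0.0591  0.0015]
 [ 0.6121 -0.2121  0.0661  0.0007]
 [ 0.4672 -0.2059  0.0632  0.0001]
 [ 0.4735 -0.1069  0.0644  0.0003]
 [ 0.5686 -0.1665  0.086   0.0014]
 [ 0.5173 -0.1645  0.0839  0.0001]]
[[ 0.6177 -0.115   0.064 ]
 [ 0.6124 -0.2124  0.064 ]
 [ 0.4674 -0.2058  0.064 ]
 [ 0.4735 -0.1069  0.064 ]] [[ 0.6161 -0.114   0.064 ]
 [ 0.6118 -0.213   0.064 ]
 [ 0.4675 -0.2056  0.064 ]
 [ 0.4732 -0.107   0.064 ]]
yaw [np.float64(-0.056448851870345), np.float64(-0.04526743811030781)] y-side [np.float64(-0.054412848860361906), np.float64(-0.06085152299208785)] 0.1445022608993927 0.0975471398179151 [ 0.5428 -0.16    0.064 ]
yaw [np.float64(-0.04896659226779153), np.float64(-0.05132721241320818)] y-side [np.float64(-0.04326897516315964), np.float64(-0.057385155489374284)] 0.1430737799453265 0.09914040135190337 [ 0.5422 -0.1599  0.064 ]
rib [[ 0.5694 -0.1664  0.086 ]
 [ 0.5179 -0.1645  0.086 ]] [[ 0.5679 -0.1666  0.086 ]
 [ 0.5179 -0.1639  0.086 ]]
rim [[ 0.6258 -0.0979  0.064 ]
 [ 0.6184 -0.2265  0.064 ]
 [ 0.4637 -0.2174  0.064 ]
 [ 0.4693 -0.0883  0.064 ]] [ 0.5443 -0.1575  0.064 ]
tab v1 [[ 0.5639 -0.1244  0.086 ]
 [ 0.532  -0.12    0.086 ]]
tab v2 [[ 0.5622 -0.1163  0.086 ]
 [ 0.5318 -0.1199  0.086 ]]
```

Triangulation confirms the heights: plate 0.064, rib top 0.085. The yaw is about -0.05 and the cover origin about (0.542, -0.157). I'll move above the grip line at cover y = +5 mm and then descend slowly.

servo_tool(
  commands=[
    [[0.4,0,0,0,10,40,87],[0.4,0,0,30,19,74,87],[0.4,0,0,80,19,74,87],[0.4,0,0,120,19,74,87],[0.4,0,0,120,19,74,87]],
  ],
)

```text
time: 3.25
position: [0.5414, -0.1501, 0.0992]
tool_rot: [1.243, 1.193, -1.249]
ft_force: [-0.5, -0.2, 0.7]
grip_width: 0.996
```

servo_tool(
  commands=[
    [[0,0,0,0,0,0,87],[0,0,0,0,0,0,87]],
  ],
)

```text
time: 3.5
position: [0.5459, -0.1503, 0.1049]
tool_rot: [1.245, 1.183, -1.242]
ft_force: [-0.5, -0.2, 1.1]
grip_width: 1.0
```

```bash
python3 - <<'E'
from h import *
s=ctrl.get_state(); print(s["time"],s["position"],s["ft_force"])
M=R.from_rotvec(s["tool_rot"]).as_matrix();print(M.round(4)); print("need mm tool", (M.T@(np.array([.544,-.152,.068])-s["position"])*1e3).round(1))
c=cam("wrist");im=vision.get_image("wrist");np.savez("w3.npz",im=im,K=c[0],d=c[1],T=c[2]);save("w3.png",im)
E
```

```text
3.5 [ 0.54588682 -0.15031344  0.10488784] [-0.52446653 -0.19884701  1.0576428 ]
[[ 0.0037  0.9989 -0.0476]
 [-0.0014 -0.0475 -0.9989]
 [-1.      0.0038  0.0012]]
need mm tool [36.9 -1.9  1.7]
```

View pics/w3.png

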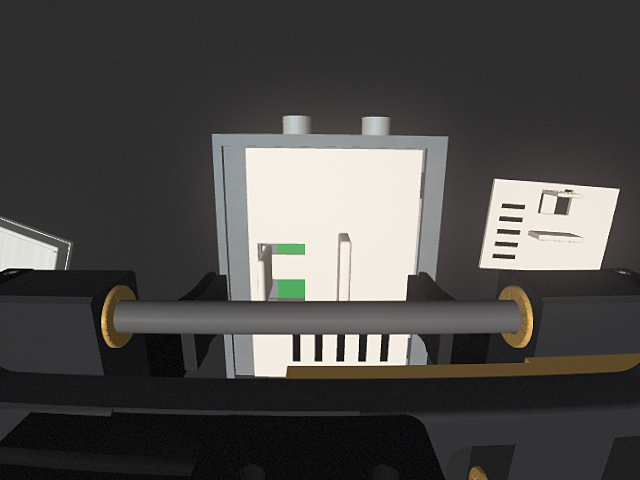

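The tab (265,270) and rib (344,265) lie between the open fingers (205,320) and (430,300). The descent needs about 34 mm, done gently.

servo_tool(
  commands=[
    [[0,0,0,8,0,0,87],[0,0,0,16,0,0,87],[0,0,0,24,0,0,87],[0,0,0,30,0,0,87],[0,0,0,30,0,0,87]],
  ],
  newtons=10,
)

```text
time: 4.18
position: [0.5437, -0.1496, 0.0717]
tool_rot: [1.244, 1.188, -1.245]
ft_force: [0.3, 0.5, 0.6]
grip_width: 1.001
```

servo_tool(
  commands=[
    [[0,0,0,0,0,0,87],[0,0,0,0,0,0,87],[0,0,0,0,0,0,87]],
  ],
)

```text
time: 4.55
position: [0.5444, -0.1499, 0.0728]
tool_rot: [1.244, 1.186, -1.244]
ft_force: [0.2, -0.0, -0.5]
grip_width: 0.997
```

```bash
python3 - <<'E'
from h import *
s=ctrl.get_state(); print(s["time"],s["position"],s["ft_force"])
M=R.from_rotvec(s["tool_rot"]).as_matrix();print(M.round(4)); print("need mm tool", (M.T@(np.array([.544,-.152,.068])-s["position"])*1e3).round(1))
E
```

```text
4.55 [ 0.54441756 -0.14988974  0.07277896] [ 0.20563649 -0.03479934 -0.4736566 ]
[[ 4.000e-04  9.989e-01 -4.730e-02]
 [-3.000e-04 -4.730e-02 -9.989e-01]
 [-1.000e+00  4.000e-04  3.000e-04]]
need mm tool [ 4.8 -0.3  2.1]
```

servo_tool(
  commands=[
    [[0,0,0,2,0,1,87],[0,0,0,4.5,0,2,87],[0,0,0,4.5,0,2,75],[0,0,0,4.5,0,2,65],[0,0,0,4.5,0,2,60]],
  ],
  newtons=10,
)

```text
time: 5.18
position: [0.5442, -0.1517, 0.0681]
tool_rot: [1.244, 1.186, -1.244]
ft_force: [-0.1, 0.5, 0.2]
grip_width: 0.751
```

servo_tool(
  commands=[
    [[0,0,0,0,0,0,55],[0,0,0,0,0,0,50],[0,0,0,0,0,0,46],[0,0,0,0,0,0,42],[0,0,0,0,0,0,42]],
  ],
)

```text
time: 5.8
position: [0.5444, -0.1512, 0.0681]
tool_rot: [1.244, 1.187, -1.243]
ft_force: [1.6, 3.7, -0.5]
grip_width: 0.49
```

servo_tool(
  commands=[
    [[0,0,0,0,0,0,40],[0,0,0,0,0,0,38],[0,0,0,0,0,0,36],[0,0,0,0,0,0,34],[0,0,0,0,0,0,34]],
  ],
)

```text
time: 6.42
position: [0.5439, -0.1534, 0.0681]
tool_rot: [1.243, 1.185, -1.246]
ft_force: [0.1, -1.0, 0.1]
grip_width: 0.397
```

servo_tool(
  commands=[
    [[0,0,0,0,0,0,32],[0,0,0,0,0,0,30],[0,0,0,0,0,0,28],[0,0,0,0,0,0,26],[0,0,0,0,0,0,26]],
  ],
)

```text
time: 7.05
position: [0.544, -0.152, 0.0681]
tool_rot: [1.244, 1.186, -1.244]
ft_force: [-0.6, -1.5, 1.2]
grip_width: 0.369
```

The opening is 32.1 mm, so the tab is fully in. I'll firm up the grip and draw towards +y (tool -z) in small steps.

servo_tool(
  commands=[
    [[0,0,0,0,0,0,26],[0,0,0,0,0,0,26],[0,0,0,0,0,-0.5,26],[0,0,0,0,0,-1,26],[0,0,0,0,0,-1,26]],
  ],
  newtons=25,
)

```text
time: 7.68
position: [0.5445, -0.1508, 0.0682]
tool_rot: [1.244, 1.186, -1.244]
ft_force: [-0.1, -2.4, 3.6]
grip_width: 0.363
```

servo_tool(
  commands=[
    [[0,0,0,0,0,-0.5,26],[0,0,0,0,0,-1,26],[0,0,0,0,0,-1,26]],
  ],
)

```text
time: 8.05
position: [0.5445, -0.1498, 0.0682]
tool_rot: [1.244, 1.186, -1.244]
ft_force: [-0.2, -1.8, 3.0]
grip_width: 0.365
```

servo_tool(
  commands=[
    [[0,0,0,0,0,-0.5,26],[0,0,0,0,0,-1,26],[0,0,0,0,0,-1,26]],
  ],
)

```text
time: 8.43
position: [0.5444, -0.1489, 0.0681]
tool_rot: [1.244, 1.186, -1.244]
ft_force: [0.9, -3.3, 2.9]
grip_width: 0.363
```

servo_tool(
  commands=[
    [[0,0,0,0,0,-0.5,26],[0,0,0,0,0,-1,26],[0,0,0,0,0,-1,26]],
  ],
)

```text
time: 8.8
position: [0.5443, -0.1478, 0.0681]
tool_rot: [1.244, 1.186, -1.244]
ft_force: [-1.1, -3.6, 4.8]
grip_width: 0.36
```

servo_tool(
  commands=[
    [[0,0,0,0,0,-0.5,26],[0,0,0,0,0,-1,26],[0,0,0,0,0,-1,26]],
  ],
)

```text
time: 9.18
position: [0.5444, -0.1468, 0.0681]
tool_rot: [1.244, 1.186, -1.244]
ft_force: [0.9, -4.0, 5.0]
grip_width: 0.364
```

servo_tool(
  commands=[
    [[0,0,0,0,0,-0.5,26],[0,0,0,0,0,-1,26],[0,0,0,0,0,-1,26]],
  ],
)

```text
time: 9.55
position: [0.5445, -0.1458, 0.0681]
tool_rot: [1.244, 1.186, -1.244]
ft_force: [-0.6, -3.7, 5.1]
grip_width: 0.362
```

The upward reaction is growing because I'm pressing slightly on the deck, so I'll ease up 0.4 mm while drawing.

servo_tool(
  commands=[
    [[0,0,0,-0.4,0,0,26],[0,0,0,-0.4,0,-0.5,26],[0,0,0,-0.4,0,-1,26],[0,0,0,-0.4,0,-1,26]],
  ],
)

```text
time: 10.05
position: [0.5443, -0.1453, 0.0682]
tool_rot: [1.244, 1.186, -1.245]
ft_force: [0.8, -3.9, 0.8]
grip_width: 0.367
```

servo_tool(
  commands=[
    [[0,0,0,0,0,-0.5,26],[0,0,0,0,0,-1,26],[0,0,0,0,0,-1,26]],
  ],
)

```text
time: 10.42
position: [0.5443, -0.1451, 0.0683]
tool_rot: [1.243, 1.185, -1.245]
ft_force: [1.3, -6.1, 1.3]
grip_width: 0.359
```

servo_tool(
  commands=[
    [[0,0,0,0,0,-0.5,26],[0,0,0,0,0,-1,26],[0,0,0,0,0,-1,26],[0,0,0,0,0,-1,26]],
  ],
)

```text
time: 10.92
position: [0.5443, -0.1451, 0.0683]
tool_rot: [1.243, 1.184, -1.246]
ft_force: [0.6, -8.1, 0.3]
grip_width: 0.359
```

That is a firm stop: y has not moved and the force rose to 8 N. I'll relax the push, then lift slowly while watching Fz.

servo_tool(
  commands=[
    [[0,0,0,0,0,1,26],[0,0,0,0,0,1.8,26],[0,0,0,-0.5,0,1.8,26],[0,0,0,-1,0,1.8,26],[0,0,0,-1,0,1.8,26]],
  ],
)

```text
time: 11.55
position: [0.544, -0.145, 0.0687]
tool_rot: [1.243, 1.187, -1.245]
ft_force: [0.9, -4.4, -3.0]
grip_width: 0.359
```

servo_tool(
  commands=[
    [[0,0,0,-0.5,0,0,26],[0,0,0,-1,0,0,26],[0,0,0,-1,0,0,26]],
  ],
)

```text
time: 11.92
position: [0.5436, -0.145, 0.0694]
tool_rot: [1.243, 1.187, -1.246]
ft_force: [1.2, -4.6, -3.0]
grip_width: 0.362
```

servo_tool(
  commands=[
    [[0,0,0,-0.5,0,0,26],[0,0,0,-1,0,0,26],[0,0,0,-1.5,0,0,26],[0,0,0,-2,0,0,26],[0,0,0,-2,0,0,26]],
  ],
)

```text
time: 12.55
position: [0.5431, -0.1449, 0.0711]
tool_rot: [1.243, 1.188, -1.246]
ft_force: [0.0, -6.2, -3.6]
grip_width: 0.364
```

servo_tool(
  commands=[
    [[0,0,0,-0.5,0,0.5,26],[0,0,0,-1,0,0.7,26],[0,0,0,-2,0,0.7,26],[0,0,0,-3,0,0.7,26],[0,0,0,-3,0,0.7,26]],
  ],
)

```text
time: 13.18
position: [0.5444, -0.145, 0.0756]
tool_rot: [1.244, 1.187, -1.244]
ft_force: [-1.0, -2.9, -2.6]
grip_width: 0.365
```

```bash
python3 - <<'E'
from h import *
s=ctrl.get_state(); print(s["time"],s["position"],s["ft_force"],s["torque"])
print(R.from_rotvec(s["tool_rot"]).as_matrix().round(4))
im=vision.get_image("wrist");save("w4.png",im[90:400,120:520])
E
```

```text
13.175 [ 0.5444245  -0.14495818  0.07559973] [-0.98389207 -2.91098786 -2.623021  ] [-0.65833428  0.3306835  -0.1350428 ]
[[-2.000e-04  9.989e-01 -4.700e-02]
 [ 2.000e-04 -4.700e-02 -9.989e-01]
 [-1.000e+00 -2.000e-04 -2.000e-04]]
```

View pics/w4.png

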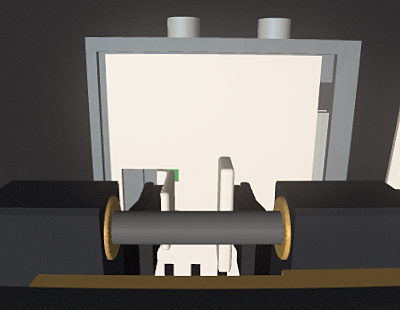

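The cover is held between rib and tab and is rising freely (about 7 mm up). I'll continue.

servo_tool(
  commands=[
    [[0,0,0,-2,0,0,26],[0,0,0,-4,0,0,26],[0,0,0,-6,0,0,26],[0,0,0,-9,0,0,26],[0,0,0,-12,0,0,26]],
  ],
)

```text
time: 13.85
position: [0.5445, -0.1452, 0.0877]
tool_rot: [1.244, 1.186, -1.244]
ft_force: [-0.4, 0.5, -0.6]
grip_width: 0.36
```

servo_tool(
  commands=[
    [[0,0,0,-15,0,0,26],[0,0,0,-30,0,0,26],[0,0,0,-50,0,0,26],[0,0,0,-65,0,0,26],[0,0,0,-75,0,0,26]],
  ],
)

```text
time: 14.48
position: [0.5449, -0.1454, 0.164]
tool_rot: [1.244, 1.185, -1.243]
ft_force: [-0.1, -0.3, -1.6]
grip_width: 0.36
```

```bash
python3 - <<'E'
from h import *
im=vision.get_image("wrist");save("w5.png",im); sc=vision.get_image("scene");np.save("sc5.npy",sc)
s=ctrl.get_state(); print(s["time"],s["position"],s["ft_force"],s["torque"],s["grip_width"]*87)
# tray fit in top image
c=cam("top"); t=np.load("top0.npy"); g=cv2.cvtColor(t,cv2.COLOR_RGB2GRAY)
m=np.zeros_like(g);m[205:335,232:355]=(g[205:335,232:355]>95)
k=max(cv2.findContours(m,cv2.RETR_EXTERNAL,cv2.CHAIN_APPROX_NONE)[0],key=cv2.contourArea)
b=cv2.boxPoints(cv2.minAreaRect(k));print(b,cv2.contourArea(k))
np.set_printoptions(precision=4,suppress=True)
P=atz(c,b,.014);print(P,P.mean(0),[np.linalg.norm(P[i]-P[i-1]) for i in range(4)],[np.arctan2(*(P[i]-P[i-1])[[1,0]]) for i in range(4)])
cs=cam("scene");s0=np.load("scene0.npy")
print("scene tray",atz(cs,[[319,202],[380,204],[367,259],[304,253]],.018))
E
```

```text
14.575 [ 0.54523178 -0.14550508  0.16388654] [ 0.79825305 -0.35242818 -1.53114138] [0.09462433 0.03336252 0.01055637] 31.425064458905204
[[231.0969  310.3183 ]
 [282.97232 213.0519 ]
 [364.51212 256.5398 ]
 [312.6367  353.8062 ]] 7216.5
[[ 0.3823  0.2821  0.014 ]
 [ 0.619   0.1889  0.014 ]
 [ 0.5337 -0.0098  0.014 ]
 [ 0.303   0.0884  0.014 ]] [0.4595 0.1374 0.014 ] [np.float64(0.2092496240265296), np.float64(0.2543470870180906), np.float64(0.2161748950454607), np.float64(0.25064301783383813)] [np.float64(1.1823008230012373), np.float64(-0.3750467213950544), np.float64(-1.9764321710452981), np.float64(2.7392405009790615)]
scene tray [[0.3788 0.1107 0.018 ]
 [0.4181 0.2621 0.018 ]
 [0.6246 0.1799 0.018 ]
 [0.5769 0.0444 0.018 ]]
```

View pics/w5.png

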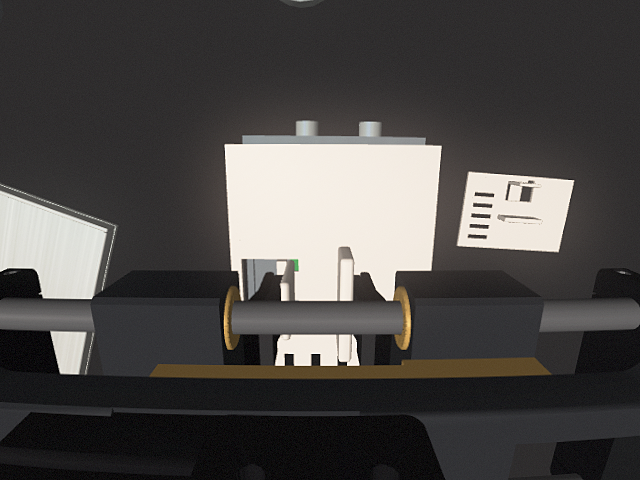

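The cover is up, level and held (opening 31.4 mm, tab in). The threshold fit of the tray was spoilt by the glow, so I'll read its corners from an enlarged crop.

```bash
python3 - <<'E'
from h import *
t=np.load("top0.npy")[205:335,233:353]; s=np.load("scene0.npy")[192:272,292:392]
a=cv2.resize(t,(400,433),interpolation=cv2.INTER_CUBIC);b=cv2.resize(s,(400,320),interpolation=cv2.INTER_CUBIC)
im=np.zeros((433,800,3),np.uint8);im[:,:400]=a;im[:320,400:]=b;save("crop3.png",im)
E
```

```text
(no output)
```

View pics/crop3.png

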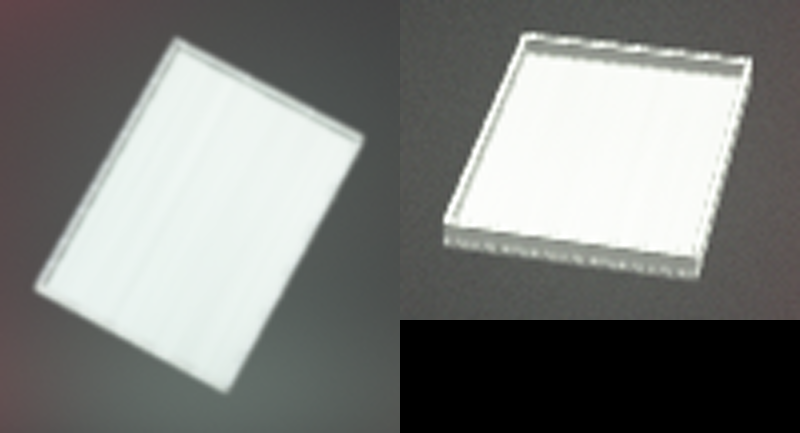

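```bash
python3 - <<'E'
from h import *
np.set_printoptions(precision=4,suppress=True)
ct,cs=cam("top"),cam("scene")
a=[[301.1,322.9],[243.2,292],[285.5,216.4],[342.5,246.7]];b=[[323.2,200.4],[379.9,206.6],[366.2,256.8],[303.2,248.7]]
print(tri(ct,a,cs,b))
for c,p in((ct,a),(cs,b)):
    P=atz(c,p,.018);print(P.mean(0),[np.linalg.norm(P[i]-P[i-1]) for i in range(4)],[np.arctan2(*d[[1,0]]) for d in(P[2]-P[1],P[3]-P[0])],[np.arctan2(*d[[1,0]])-np.pi/2 for d in(P[1]-P[0],P[2]-P[3])])
E
```

```text
[[0.3689 0.1221 0.0148 0.0023]
 [0.4261 0.2597 0.0156 0.0005]
 [0.6115 0.1817 0.0135 0.0009]
 [0.5526 0.0442 0.0112 0.0027]]
[0.4891 0.1512 0.018 ] [np.float64(0.19854276098422444), np.float64(0.1496674660973189), np.float64(0.20031709671518647), np.float64(0.15098351552554615)] [np.float64(-0.39630855742075993), np.float64(-0.40292122167803823)] [np.float64(-0.39216633627534403), np.float64(-0.4039831302911283)]
[0.4953 0.1515 0.018 ] [np.float64(0.2029872758998592), np.float64(0.1474348311650282), np.float64(0.20332579985965207), np.float64(0.146170607161789)] [np.float64(-0.39929638682358387), np.float64(-0.39308435339793063)] [np.float64(-0.38845587510335666), np.float64(-0.39070496982610203)]
```

The tray centre is (0.490, 0.151) with yaw -0.398, and both cameras agree within 6 mm. Now carrying the cover over it with a turn of 20 degrees.

servo_tool(
  commands=[
    [[0,0,0,0,-5,-20,26],[0,0,0,0,-11,-52,26],[0,0,0,0,-18,-86,26],[0,0,0,0,-25,-120,26],[0,0,0,0,-32,-150,26]],
  ],
)

```text
time: 15.2
position: [0.5181, 0.0092, 0.1615]
tool_rot: [1.242, 1.189, -1.243]
ft_force: [-0.2, 0.0, -0.8]
grip_width: 0.361
```

servo_tool(
  commands=[
    [[4,0,0,0,-7,-32,26],[8,0,0,0,-14,-64,26],[12,0,0,0,-21,-98,26],[16,0,0,0,-28,-130,26],[20.1,0,0,0,-33,-149.6,26]],
  ],
)

```text
time: 15.82
position: [0.4914, 0.1603, 0.1616]
tool_rot: [1.494, 0.996, -1.497]
ft_force: [0.1, -0.5, -1.8]
grip_width: 0.363
```

servo_tool(
  commands=[
    [[0,0,0,0,0,0,26],[0,0,0,0,0,0,26],[0,0,0,0,0,0,26],[0,0,0,0,0,0,26]],
  ],
)

```text
time: 16.32
position: [0.4939, 0.1561, 0.1623]
tool_rot: [1.497, 0.993, -1.497]
ft_force: [1.2, -1.0, -1.5]
grip_width: 0.361
```

```bash
python3 - <<'E'
from h import *
s=ctrl.get_state(); print(s["time"],s["position"],s["ft_force"],s["torque"],s["grip_width"]*87)
M=R.from_rotvec(s["tool_rot"]).as_matrix();print(M.round(4)); print("need mm tool", (M.T@(np.array([.4944,.1568,.021])-s["position"])*1e3).round(1))
t=vision.get_image("top");w=vision.get_image("wrist");c=vision.get_image("scene")
im=np.zeros((540,800,3),np.uint8)
im[:300,:400]=cv2.resize(t,(400,300));im[:300,400:]=cv2.resize(w,(400,300))
im[300:540,:400]=cv2.resize(c[150:294,220:460],(400,240));save("v6.png",im)
E
```

```text
16.325 [0.49390552 0.15611107 0.16233898] [ 1.17076539 -0.98493513 -1.46162542] [ 0.15501015  0.09669043 -0.03327961] 31.39786239265621
[[-1.000e-04  9.213e-01 -3.888e-01]
 [-3.000e-04 -3.888e-01 -9.213e-01]
 [-1.000e+00  0.000e+00  3.000e-04]]
need mm tool [141.3   0.2  -0.9]
```

View pics/v6.png

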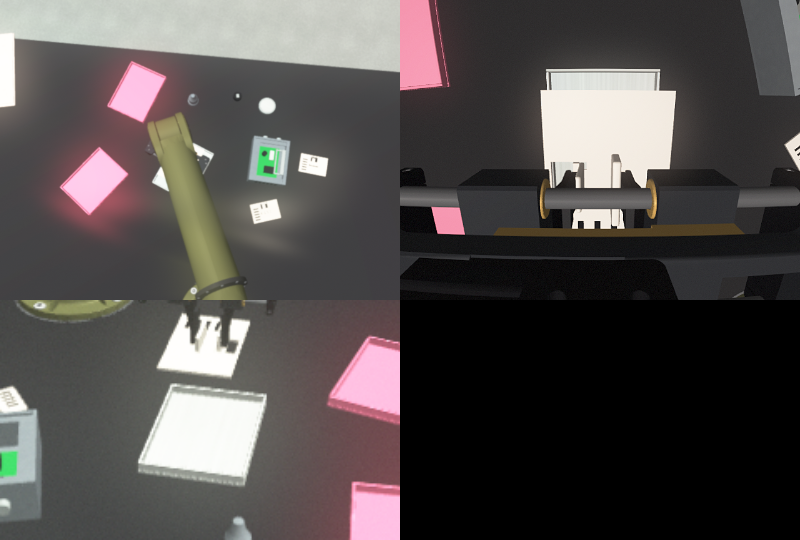

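The cover is aligned with the tray: in the wrist view the tray's far edge is centred on the cover (u of about 325 against 328) and parallel to it. Lowering to 10 mm above, then feeling for the floor.

servo_tool(
  commands=[
    [[0,0,0,20,0,0,26],[0,0,0,50,0,0,26],[0,0,0,80,0,0,26],[0,0,0,105,0,0,26],[0,0,0,120,0,0,26]],
  ],
)

```text
time: 17.1
position: [0.4932, 0.1567, 0.0412]
tool_rot: [1.495, 0.994, -1.498]
ft_force: [-0.8, 0.7, -1.1]
grip_width: 0.361
```

servo_tool(
  commands=[
    [[0,0,0,3,0,0,26],[0,0,0,6,0,0,26],[0,0,0,9,0,0,26],[0,0,0,11,0,0,26],[0,0,0,12,0,0,26]],
  ],
)

```text
time: 17.73
position: [0.4938, 0.157, 0.0305]
tool_rot: [1.496, 0.993, -1.496]
ft_force: [-0.2, 0.3, -1.6]
grip_width: 0.36
```

servo_tool(
  commands=[
    [[0,0,0,1,0,0,26],[0,0,0,2,0,0,26],[0,0,0,3,0,0,26],[0,0,0,4,0,0,26],[0,0,0,4,0,0,26]],
  ],
)

```text
time: 18.35
position: [0.4937, 0.157, 0.0263]
tool_rot: [1.496, 0.994, -1.496]
ft_force: [-0.0, 0.3, -1.5]
grip_width: 0.359
```

servo_tool(
  commands=[
    [[0,0,0,1,0,0,26],[0,0,0,2,0,0,26],[0,0,0,3,0,0,26],[0,0,0,3,0,0,26]],
  ],
)

```text
time: 18.85
position: [0.4936, 0.157, 0.0233]
tool_rot: [1.496, 0.994, -1.496]
ft_force: [-0.4, 0.5, -0.6]
grip_width: 0.361
```

servo_tool(
  commands=[
    [[0,0,0,0.5,0,0,26],[0,0,0,1,0,0,26],[0,0,0,1.5,0,0,26],[0,0,0,1.5,0,0,26]],
  ],
)

```text
time: 19.35
position: [0.4937, 0.157, 0.0219]
tool_rot: [1.496, 0.994, -1.496]
ft_force: [-0.7, 0.2, -0.4]
grip_width: 0.362
```

servo_tool(
  commands=[
    [[0,0,0,0.4,0,0,26],[0,0,0,0.8,0,0,26],[0,0,0,0.8,0,0,26],[0,0,0,0.8,0,0,26]],
  ],
)

```text
time: 19.85
position: [0.4937, 0.157, 0.0211]
tool_rot: [1.496, 0.994, -1.496]
ft_force: [-0.2, 0.1, -1.1]
grip_width: 0.362
```

servo_tool(
  commands=[
    [[0,0,0,0.4,0,0,26],[0,0,0,0.8,0,0,26],[0,0,0,0.8,0,0,26],[0,0,0,0.8,0,0,26]],
  ],
)

```text
time: 20.35
position: [0.4938, 0.157, 0.021]
tool_rot: [1.496, 0.993, -1.496]
ft_force: [-2.4, -1.7, 5.5]
grip_width: 0.364
```

servo_tool(
  commands=[
    [[0,0,0,0.4,0,0,26],[0,0,0,0.8,0,0,26],[0,0,0,0.8,0,0,26],[0,0,0,0.8,0,0,26]],
  ],
)

```text
time: 20.85
position: [0.4938, 0.157, 0.021]
tool_rot: [1.495, 0.993, -1.496]
ft_force: [-5.5, -3.0, 12.2]
grip_width: 0.36
```

Floor contact came at TCP z = 0.021, as predicted. I'll relieve the press and open gently.

servo_tool(
  commands=[
    [[0,0,0,-1,0,0,26],[0,0,0,-1.3,0,0,26],[0,0,0,-1.3,0,0,34],[0,0,0,-1.3,0,0,38],[0,0,0,-1.3,0,0,42]],
  ],
  newtons=10,
)

```text
time: 21.48
position: [0.4939, 0.1567, 0.021]
tool_rot: [1.496, 0.993, -1.496]
ft_force: [0.3, -0.5, 3.0]
grip_width: 0.458
```

servo_tool(
  commands=[
    [[0,0,0,0,0,0,46],[0,0,0,0,0,0,50],[0,0,0,0,0,0,56],[0,0,0,0,0,0,64],[0,0,0,0,0,0,72]],
  ],
)

```text
time: 22.1
position: [0.4935, 0.157, 0.0206]
tool_rot: [1.496, 0.994, -1.497]
ft_force: [-0.3, -0.4, -0.3]
grip_width: 0.766
```

servo_tool(
  commands=[
    [[0,0,0,0,0,0,76],[0,0,0,0,0,0,76],[0,0,0,0,0,0,76]],
  ],
)

```text
time: 22.48
position: [0.4937, 0.157, 0.0208]
tool_rot: [1.496, 0.994, -1.496]
ft_force: [0.8, -0.1, 1.0]
grip_width: 0.87
```

servo_tool(
  commands=[
    [[0,0,0,0,0,0,84],[0,0,0,0,0,0,84],[0,0,0,-3,0,0,84],[0,0,0,-8,0,0,84],[0,0,0,-15,0,0,84]],
  ],
)

```text
time: 23.1
position: [0.4937, 0.157, 0.0363]
tool_rot: [1.496, 0.994, -1.496]
ft_force: [-0.1, -1.0, -0.3]
grip_width: 0.965
```

servo_tool(
  commands=[
    [[0,0,0,-30,0,0,84],[0,0,0,-60,0,0,84],[0,0,0,-100,0,0,84],[0,0,0,-140,-20,0,84],[0,0,0,-160,-30,0,84]],
  ],
)

```text
time: 23.72
position: [0.4663, 0.1698, 0.1988]
tool_rot: [1.498, 0.993, -1.492]
ft_force: [-0.2, 0.8, -0.2]
grip_width: 0.966
```

servo_tool(
  commands=[
    [[0,0,0,0,0,0,84],[0,0,0,0,0,0,84],[0,0,0,0,0,0,84],[0,0,0,0,0,0,84]],
  ],
)

```text
time: 24.22
position: [0.4658, 0.1683, 0.1949]
tool_rot: [1.495, 0.995, -1.498]
ft_force: [0.3, -0.7, -0.7]
grip_width: 0.967
```

```bash
python3 - <<'E'
from h import *
s=ctrl.get_state(); print(s["time"],s["position"],s["ft_force"],s["grip_width"]*87)
cc=cam("wrist");w=vision.get_image("wrist");np.savez("w7.npz",im=w,K=cc[0],d=cc[1],T=cc[2])
c=vision.get_image("scene")
im=np.zeros((480,800,3),np.uint8)
im[:300,:400]=cv2.resize(w[60:360,120:520],(400,300));im[:300,400:]=cv2.resize(c[192:267,292:392],(400,300),interpolation=cv2.INTER_CUBIC);im[300:,:400]=cv2.resize(c[180:360,170:470],(400,240))[:180];save("v7.png",im)
E
```

```text
24.225 [0.46582134 0.16833687 0.19485845] [ 0.28474494 -0.74662615 -0.7210243 ] 84.12391667433526
```

View pics/v7.png

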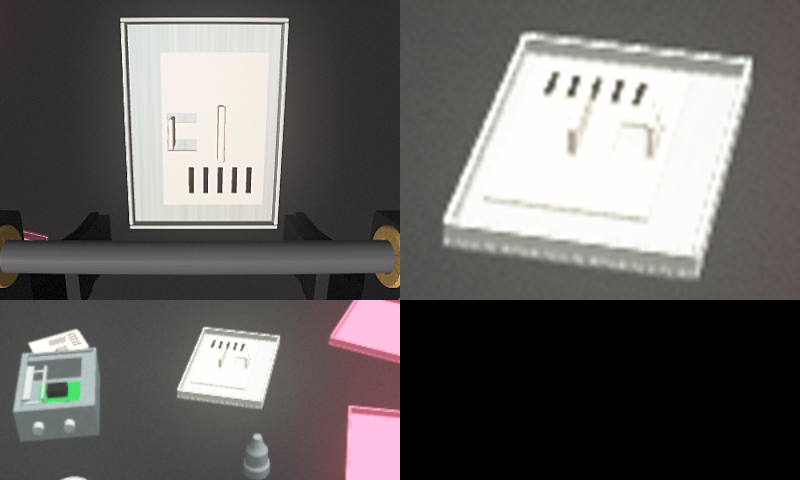

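The cover lies flat and square inside the tray, about 5–10 mm off centre. The tab is back at its rest place, the fingers are clear, and the holder stands as before. Handing in.

```bash
python3 -c "
from bench import close_job
print(close_job())"
```

```text
the job is handed in; nothing more can be done
None
```

The cover is off the control unit and lying flat, right side up, in the aluminium tray. I let go of it and handed the job in at about 24 s of the 72 s; the hand-in gives no verdict.

- **Opening:** I squeezed the tab fully in (opening 32 mm) and drew the cover about 7 mm towards +y. It met a firm stop there, where I pushed with about 8 N rather than the 5 N you said was enough. I then lifted it with the tab still pressed; the wrist force stayed under 9 N throughout.
- **Laying down:** I lowered the cover until it touched the tray floor, at TCP height 21 mm as predicted. I pressed to about 12 N upward (about 14 N in all) to be sure of contact, eased off, opened slowly and raised the gripper clear.
- **Last checks:** The final wrist and scene pictures show the cover parallel to the tray walls and roughly 5–10 mm off centre by eye, within the 50 mm allowed. The tab looks fully sprung back, and the gripper is well clear. The holder looked unmoved. I did not check the block and mount at the end, but nothing passed near them.
- **Disagreements:** The two fixed cameras put the tray's centre about 6 mm apart in x, and triangulated the tray rim about 4 mm below its stated height. An automatic outline fit of the tray failed because of glow in the picture, so I read the corners by hand.

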